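Sift the nuts from the furniture feet

TASK

Pick up the slotted pine sieve by its slanted handle, carry it over the pine catch tray and, keeping it level, shake it from side to side above the tray until all four steel nuts have dropped through the slots into the tray, the two round wooden furniture feet staying in the sieve. Then carry the sieve back, stand it in the middle of its plywood board before you let go of it, and leave it there. Do not touch the nuts or feet with the gripper, and leave the other things on the desk where they are.

Things in the scene. Friction and masses are not known exactly. Their poses are not given: they have to be found in the camera images.
- sieve: Open-topped sieve: pine frame 128 mm (x) by 157 mm (y) outside, 40 mm high, walls 6 mm. Origin: centre of its underside; z up, x away from the handle, y side to side, across the slots. Starts on the board, handle to the robot. 220 g (+-20 %), about 330 g full, centre of mass near its middle, so it hangs forward of the hand: grip firmly, 60 to 100 N.
- sieve_floor (a point): Centre of the sieve's steel floor, on its top face, 6 mm above the sieve's origin; axes are the sieve's. Three open slots 23 mm wide, 116 mm long along x, centred at y = -55, 0, 55 mm; between them solid strips 32 mm wide centred at y = -27.5, 27.5 mm, on which nuts and feet stand at the start; 6 mm ledges along the walls. Friction about 0.4: nuts slide only above about 5 m/s2.
- handle (a point): Grip point of the handle, a flat pine paddle 12 mm thick, 100 mm wide (along y: too wide to take across). At (-94, 0, 73) mm in the sieve's frame, whose axes it has. The paddle leans 35 degrees from upright, away from the sieve: up along it is (-0.574, 0, 0.819), its flat faces look along +-(0.819, 0, 0.574).
- handle_top (a point): Middle of the paddle's upper edge, at (-108, 0, 92) mm in the sieve's frame, 24 mm up the slope from the grip point; the paddle's foot meets the near wall 52 mm below the grip point. A hand tilted 35 degrees, coming down the slope towards the sieve along (0.574, 0, -0.819), grips both flat faces squarely.
- tray: The fixed, open pine catch tray, 220 mm (x) by 250 mm (y) outside, 50 mm high, walls and floor 8 mm thick. Origin: centre of its underside on the table; axes along its sides, z up. Empty at the start. It may be on the left or on the right.
- board: The sieve's fixed flat plywood board, 210 mm (x) by 200 mm (y), 12 mm thick, on the table. Origin: centre of its underside. The sieve starts on it, handle towards the robot.
- nut0: One of four plain steel hex nuts, 17 mm across flats, 20 mm across corners, 9 mm thick, 14 g. Small: it fits through the sieve's slots. Origin: centre of one flat face (the underside at the start).
- nut1: One of four plain steel hex nuts, 17 mm across flats, 20 mm across corners, 9 mm thick, 14 g. Small: it fits through the sieve's slots. Origin: centre of one flat face (the underside at the start).
- nut2: One of four plain steel hex nuts, 17 mm across flats, 20 mm across corners, 9 mm thick, 14 g. Small: it fits through the sieve's slots. Origin: centre of one flat face (the underside at the start).
- nut3: One of four plain steel hex nuts, 17 mm across flats, 20 mm across corners, 9 mm thick, 14 g. Small: it fits through the sieve's slots. Origin: centre of one flat face (the underside at the start).
- foot0: One of two round pine furniture feet, 42 mm in diameter, 29 mm high, 26 g. Large: it cannot pass the slots in any position. Origin: centre of its wider flat face (the underside at the start).
- foot1: One of two round pine furniture feet, 42 mm in diameter, 29 mm high, 26 g. Large: it cannot pass the slots in any position. Origin: centre of its wider flat face (the underside at the start).
- screwdriver: Bystander: a screwdriver, 190 mm long, black handle of 26 mm diameter; origin at its underside. To be left alone.
- adapter: Bystander: a black power adapter brick, 110 x 50 x 32 mm; origin at its underside. To be left alone.
- bracket: Bystander: a dark steel L bracket, 80 x 28 mm, its short leg standing 50 mm up; origin at its underside. To be left alone.
- hub: Bystander: a grey USB hub, 90 x 42 x 16 mm; origin at its underside. To be left alone.
- offcut: Bystander: a pine offcut, 130 x 45 x 19 mm; origin at its underside. To be left alone.
- mouse: Bystander: a black computer mouse, 100 x 58 x 34 mm; origin at its underside. To be left alone.

How it is judged:
On the way, in this order (a step that is already met when the one before it is completed fails the run):
1. the sieve is held above the catch tray (horizontal distance between sieve and tray below 0.07 m and z of sieve in the frame of tray above 0.05 m and contact force between the fingers and sieve above 1 N), for 0.1 s.
2. all four nuts are in the tray while the sieve, with both feet in it, is still above the tray (horizontal distance between sieve and tray below 0.07 m and z of sieve in the frame of tray above 0.05 m and x of nut0 in the frame of tray between -0.104 and 0.104 m and y of nut0 in the frame of tray between -0.119 and 0.119 m and z of nut0 in the frame of tray between 0 and 0.045 m and x of nut1 in the frame of tray between -0.104 and 0.104 m and y of nut1 in the frame of tray between -0.119 and 0.119 m and z of nut1 in the frame of tray between 0 and 0.045 m and x of nut2 in the frame of tray between -0.104 and 0.104 m and y of nut2 in the frame of tray between -0.119 and 0.119 m and z of nut2 in the frame of tray between 0 and 0.045 m and x of nut3 in the frame of tray between -0.104 and 0.104 m and y of nut3 in the frame of tray between -0.119 and 0.119 m and z of nut3 in the frame of tray between 0 and 0.045 m and x of foot0 in the frame of sieve between -0.06 and 0.06 m and y of foot0 in the frame of sieve between -0.075 and 0.075 m and z of foot0 in the frame of sieve between -0.005 and 0.04 m and x of foot1 in the frame of sieve between -0.06 and 0.06 m and y of foot1 in the frame of sieve between -0.075 and 0.075 m and z of foot1 in the frame of sieve between -0.005 and 0.04 m), for 0.2 s.
3. the sieve stands on its board while still held (horizontal distance between sieve and board below 0.035 m and z of sieve in the frame of board below 0.017 m and angle between sieve's own z axis and vertical below 0.08 rad and x of foot0 in the frame of sieve between -0.06 and 0.06 m and y of foot0 in the frame of sieve between -0.075 and 0.075 m and z of foot0 in the frame of sieve between -0.005 and 0.04 m and x of foot1 in the frame of sieve between -0.06 and 0.06 m and y of foot1 in the frame of sieve between -0.075 and 0.075 m and z of foot1 in the frame of sieve between -0.005 and 0.04 m and contact force between the fingers and sieve above 1 N and contact force between sieve and board above 0.3 N), for 0.1 s.
At the end, for the whole second after the job is handed in: The sieve stands still and level (within 0.08 rad) on its plywood board, its middle within 35 mm of the board's middle, with both wooden feet in it, and all four nuts lie in the catch tray (horizontal distance between sieve and board below 0.035 m and z of sieve in the frame of board below 0.017 m and angle between sieve's own z axis and vertical below 0.08 rad and x of nut0 in the frame of tray between -0.104 and 0.104 m and y of nut0 in the frame of tray between -0.119 and 0.119 m and z of nut0 in the frame of tray between 0 and 0.045 m and x of nut1 in the frame of tray between -0.104 and 0.104 m and y of nut1 in the frame of tray between -0.119 and 0.119 m and z of nut1 in the frame of tray between 0 and 0.045 m and x of nut2 in the frame of tray between -0.104 and 0.104 m and y of nut2 in the frame of tray between -0.119 and 0.119 m and z of nut2 in the frame of tray between 0 and 0.045 m and x of nut3 in the frame of tray between -0.104 and 0.104 m and y of nut3 in the frame of tray between -0.119 and 0.119 m and z of nut3 in the frame of tray between 0 and 0.045 m and x of foot0 in the frame of sieve between -0.06 and 0.06 m and y of foot0 in the frame of sieve between -0.075 and 0.075 m and z of foot0 in the frame of sieve between -0.005 and 0.04 m and x of foot1 in the frame of sieve between -0.06 and 0.06 m and y of foot1 in the frame of sieve between -0.075 and 0.075 m and z of foot1 in the frame of sieve between -0.005 and 0.04 m and linear speed of sieve below 0.02 m/s); the robot touches nothing.
It fails at once if the sieve is tipped by more than 0.28 rad (angle between sieve's own z axis and vertical above 0.28 rad).
It fails at once if the gripper touches a nut or a foot (contact force between the fingers and nut0 above 0.5 N or contact force between the fingers and nut1 above 0.5 N or contact force between the fingers and nut2 above 0.5 N or contact force between the fingers and nut3 above 0.5 N or contact force between the fingers and foot0 above 0.5 N or contact force between the fingers and foot1 above 0.5 N).
It fails at once if a bystander is moved by more than 30 mm (distance of any of screwdriver, adapter, bracket, hub, offcut, mouse from where it was at the start of the episode above 0.03 m).
It also fails if it takes over 58 s, if anything falls off the work surface, if the arm or the gripper's body presses on something with over 40 N, if the wrist force passes 120 N, or if a joint passes its speed limit or range.

ROBOT

A 6-joint arm with a two-finger parallel gripper is mounted at the origin on the work surface. World frame = base frame: x ahead of the robot, y to its left, z up, the work surface at z = 0. Lengths are in m, angles in rad, forces in N, time in s.
With the tool pointing down it reaches from about 0.35 to 0.975 m from the base axis. Payload 4.9 kg.
Tool frame: the origin (TCP) lies on the centre line of the jaws, within the pads' length; the fingertips stand ctrl.tcp_to_tips ahead of it and the grasp point (between the pads) lies 2 mm behind it (ctrl.tcp_to_tips is the distance from the TCP to the fingertips, in m); x points along the fingers, z is the direction in which the jaws open and shut, and the axes are right-handed (so a half turn about x gives the same grasp; the last joint's range is limited). The gripper opens to 85 mm and grips with 20 to 120 N. Pads are 22 mm wide; open, the fingers measure 114 mm over their backs; the gripper's body (76 mm by 85 mm) begins 54 mm behind the grasp point. The pads swing forward as they close: fully open they stand 13 mm farther back than shut.
Start: joints at [-1.226, 0.053, 1.613, -0, 1.476, -0.119], TCP at [0.28, -0.559, 0.248] pointing down, gripper open.
Joint ranges: [-3.01, 3.01], [-1.01, 2.22], [0.06, 2.58], [-1.02, 4.17], [0.09, 2.62], [-3.14, 3.14]. Speed limits (rad/s): [2.57, 2.57, 3.14, 3.14, 3.14, 3.14].

INTERFACE

Orientations are given as [roll, pitch, yaw] about the fixed x, y, z axes, in that order (R = Rz(yaw) Ry(pitch) Rx(roll)).
In Python, from plant import ctrl gives the robot as it stands.
- The arm moves only by the shell command python3 -m inch 'ROWS' [FORCE]. ROWS is JSON, a list that holds one entry, the list of rows, each a list of 7 numbers: the shift along the tool's x, y, z in units of 50 mm (1.0 is 50 mm), then the turn, a rotation vector about the tool's x, y, z in units of 5 degrees (1.0 is 5 degrees), then the opening, from -1 (shut) to 1 (fully open). In form: [[[tx, ty, tz, rx, ry, rz, hand], ...]]. A call has 1 to 10 rows; each row shifts and turns the pose as measured when the row begins, along the tool's axes as they then stand; what a row does not reach is not made up. A row lasts 1/10 s, in which the tool goes at most 50 mm and 8.59 degrees, less where a joint would pass 70% of its speed; a pose out of reach is approached as far as the arm can. A call is refused whole if a number of a shift passes 1 or a number of a turn 1, either way. A call with a gripper value outside its range is refused whole. The fingers move at their own pace and stop on an object; FORCE is the grip in N (left out, the last holds). Time passes only in rows, so rows that do not move let the fingers close. It gives the time, the measured TCP pose, the force and the opening at its end, in the units of the state.
- ctrl.get_state(): the state, without advancing time (a new reading comes with each control period).
- ctrl.capture(name): name is "scene" or "side" or "wrist"; returns the picture (400x640x3 uint8, blue, green, red); there is no depth.
- ctrl.calibration(name): a dict with "fx", "fy", "cx", "cy" (pixels), "xyz" and "orientation" of the camera in the world; the wrist camera has in their place "tool_from_camera" (4x4, takes a point from camera to tool coordinates, whose origin is the TCP and whose axes are the tool frame's). Camera axes: x right, y down, z forward; pixel columns grow to the right and rows downward; lengths in m; the calibration is good to about 2 mm. A picture is of the moment at which its call begins: read the wrist's pose just before it. calibration takes no time and is no camera call.
- ctrl.hand_in(): hands the job in, once; it reports no verdict.
The state is a dict: "time": time; "joints": joint angles; "joint_velocities": joint speeds; "effort": joint torques, N m; "tcp_pos": TCP position; "tcp_rot": TCP orientation; "ft_force": force on the tool from outside, world axes, zero at the start; "moment": the same for the moment, N m; "opening": opening from 0.0 (shut) to 1.0 (fully open).
Only numpy, scipy, OpenCV 4.12 (cv2) and the standard library are available. Lean on these libraries where they do the work, as an engineer would, in place of code of your own. Each camera call takes 0.05 s, during which the arm holds its last target. There are 200 camera calls.

## Working session

There is one attempt and no reset: what is moved stays moved. The work goes in short steps, Python scripts to look and compute and a shell command to move; the robot and the scene stay as the last step left them, time stands still between calls to the robot, and variables do not carry over. Pictures are saved under pics/ and viewed, about 8 in all and at most 12, crops included, and the job is handed in when it is done.

```bash
mkdir -p pics; ls; python3 - <<'E'
from plant import ctrl
import cv2,numpy as np
s=ctrl.get_state();print(s['time'],s['tcp_pos'],s['tcp_rot'],s['opening'],ctrl.tcp_to_tips)
for n in("scene","side","wrist"):print(n,ctrl.calibration(n))
a=ctrl.capture("scene");b=ctrl.capture("side")
cv2.imwrite("pics/scene0.png",a);cv2.imwrite("pics/side0.png",b)
E
```

```text
pics
0.0 [ 0.27941139 -0.55842906  0.2470928 ] [3.01027109 1.56881589 1.90326983] 1.0015849795862464 0.017
scene {'fx': 391.2036869461901, 'fy': 391.2036869461901, 'cx': 322.3976340172941, 'cy': 198.75300653999423, 'xyz': array([ 0.95440964, -0.46694042,  0.87120037]), 'orientation': array([-2.47775014e+00,  6.48974725e-04,  6.76374572e-01])}
side {'fx': 419.11440728841893, 'fy': 419.11440728841893, 'cx': 325.7765720822729, 'cy': 196.80637307059624, 'xyz': array([0.32374065, 0.79300142, 1.01570112]), 'orientation': array([-2.41172077,  0.01176763, -2.83856325])}
wrist {'fx': 287.1064953716267, 'fy': 287.1064953716267, 'cx': 322.79880262557964, 'cy': 202.45804781282945, 'tool_from_camera': array([[ 1.32333403e-04, -2.75625911e-01,  9.61264969e-01,
        -1.25523898e-01],
       [ 9.10473228e-05, -9.61264970e-01, -2.75625924e-01,
         6.94292072e-02],
       [ 9.99999987e-01,  1.23995118e-04, -1.02112463e-04,
         5.15235765e-04],
       [ 0.00000000e+00,  0.00000000e+00,  0.00000000e+00,
         1.00000000e+00]])}
```

View pics/scene0.png

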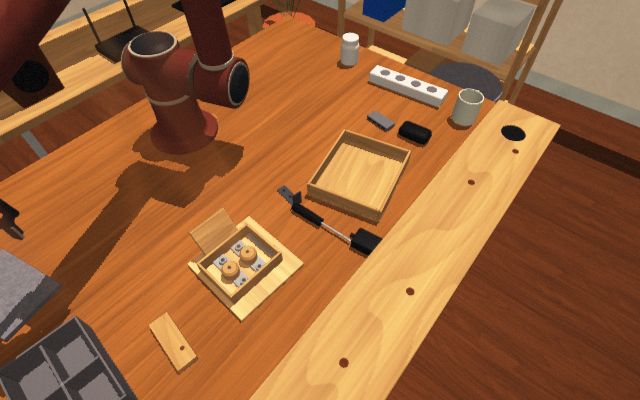

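View pics/side0.png

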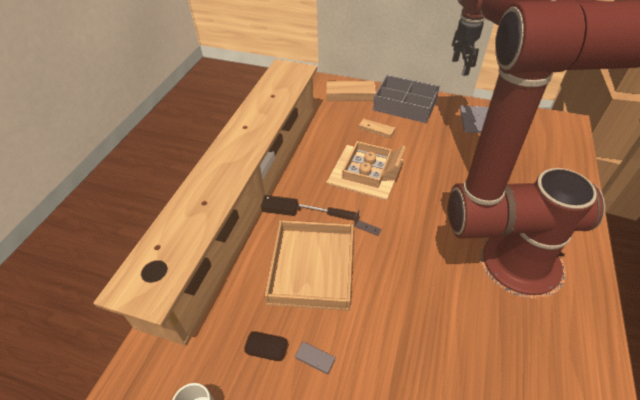

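The scene view shows the sieve on its board at about (240,262), handle at (213,232), and the tray at about (360,173). I'll take zoomed crops to read the corners.

```bash
python3 - <<'E'
import cv2,numpy as np
a=cv2.imread("pics/scene0.png");b=cv2.imread("pics/side0.png")
A=cv2.resize(a[195:325,180:310],None,fx=4.5,fy=4.5,interpolation=cv2.INTER_CUBIC)
cv2.imwrite("pics/cropA.png",A)
C=cv2.resize(b[135:315,250:420],None,fx=3.3,fy=3.3,interpolation=cv2.INTER_CUBIC)
cv2.imwrite("pics/cropB.png",C)
E
```

```text
(no output)
```

View pics/cropA.png

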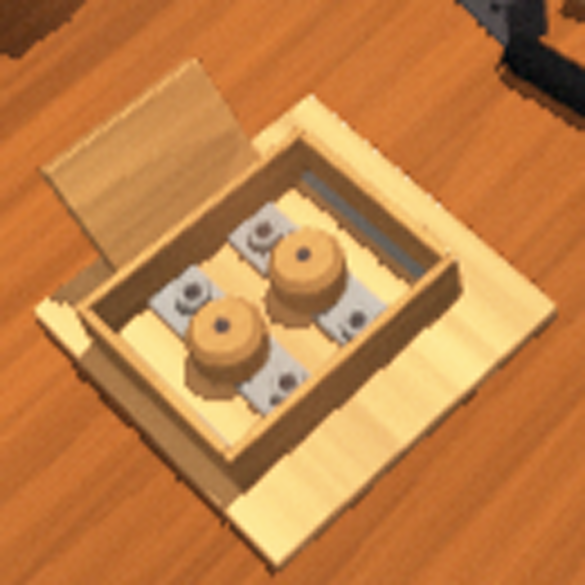

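View pics/cropB.png

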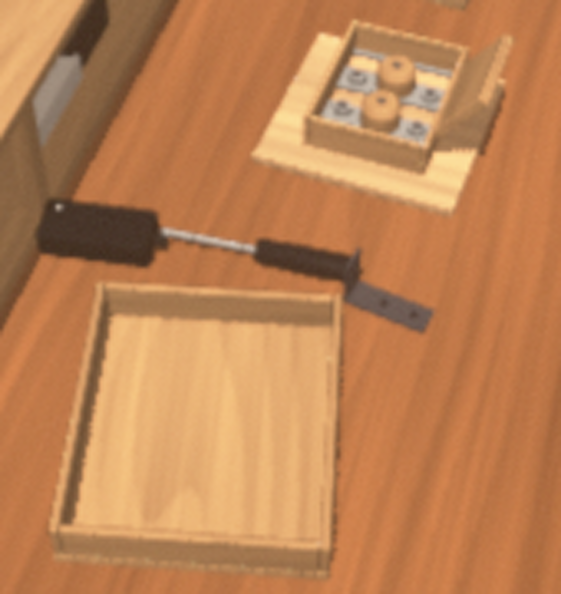

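```bash
cat > h.py <<'E'
import numpy as np
from scipy.spatial.transform import Rotation as R
from plant import ctrl
def ray(n,uv,z):
    c=ctrl.calibration(n);M=R.from_euler('xyz',c['orientation']).as_matrix()
    d=M@np.array([(uv[0]-c['cx'])/c['fx'],(uv[1]-c['cy'])/c['fy'],1.])
    o=np.array(c['xyz']);return o+d*(z-o[2])/d[2]
def tool():
    s=ctrl.get_state();return np.array(s['tcp_pos']),R.from_euler('xyz',s['tcp_rot']),s
def wray(uv,z):
    p,r,_=tool();c=ctrl.calibration('wrist');T=np.array(c['tool_from_camera'])
    d=r.apply(T[:3,:3]@np.array([(uv[0]-c['cx'])/c['fx'],(uv[1]-c['cy'])/c['fy'],1.]));o=p+r.apply(T[:3,3])
    return o+d*(z-o[2])/d[2]
E
python3 - <<'E'
from h import *
np.set_printoptions(precision=3,suppress=True)
def rep(t,n,P,z):
    Q=np.array([ray(n,p,z) for p in P]);print(t,n,Q[:,:2].tolist().__repr__() if 0 else Q[:,:2].round(3).tolist(),'c',Q.mean(0)[:2],'sides',np.linalg.norm(Q-np.roll(Q,-1,0),axis=1))
    for i in range(len(Q)):
        d=Q[(i+1)%len(Q)]-Q[i];print('  ang %.1f'%np.degrees(np.arctan2(d[1],d[0])),end='')
    print()
A=lambda L:[(x/4.5+180-.4,y/4.5+195-.4) for x,y in L]
B=lambda L:[(x/3.3+250-.35,y/3.3+135-.35) for x,y in L]
rep('sieve','scene',A([(303,128),(80,306),(232,462),(458,258)]),.052)
rep('sieve','side',B([(355,22),(467,46),(428,166),(306,120)]),.052)
rep('htop','scene',A([(42,172),(195,60)]),.104)
rep('board','scene',A([(310,95),(37,312),(277,572),(556,310)]),.012)
rep('tray','side',B([(98,284),(342,296),(330,545),(52,528)]),.05)
rep('tray','scene',[(345,131),(410,152),(373,218),(308,186)],.05)
p,r,s=tool();print(r.as_matrix())
E
```

```text
sieve scene [[0.453, -0.148], [0.442, -0.301], [0.569, -0.311], [0.578, -0.156]] c [ 0.51  -0.229] sides [0.153 0.127 0.156 0.125]
  ang -93.7  ang -4.5  ang 86.7  ang 176.6
sieve side [[0.564, -0.307], [0.443, -0.303], [0.445, -0.123], [0.574, -0.15]] c [ 0.507 -0.221] sides [0.121 0.18  0.132 0.157]
  ang 178.3  ang 89.5  ang -11.7  ang -93.4
htop scene [[0.399, -0.273], [0.406, -0.174]] c [ 0.403 -0.223] sides [0.099 0.099]
  ang 85.5  ang -94.5
board scene [[0.414, -0.113], [0.402, -0.31], [0.61, -0.329], [0.623, -0.131]] c [ 0.512 -0.221] sides [0.197 0.209 0.199 0.21 ]
  ang -93.5  ang -5.3  ang 86.2  ang 175.1
tray side [[0.695, 0.101], [0.483, 0.051], [0.43, 0.288], [0.64, 0.337]] c [0.562 0.195] sides [0.218 0.243 0.216 0.242]
  ang -166.7  ang 102.7  ang 13.1  ang -76.9
tray scene [[0.44, 0.284], [0.644, 0.331], [0.692, 0.066], [0.493, 0.044]] c [0.567 0.181] sides [0.209 0.269 0.2   0.246]
  ang 13.0  ang -79.5  ang -173.6  ang 102.5
[[-0.001  0.894  0.447]
 [ 0.002  0.447 -0.894]
 [-1.     0.    -0.002]]
```

```bash
cat >> h.py <<'E'
def grasp(C,yaw,z0,back=0.):
    """tool pose holding a sieve with origin C(x,y), underside at z0, yaw deg; backed off along slope"""
    Y=R.from_euler('z',yaw,degrees=True);ax=np.array([.574,0,-.819]);az=np.array([.819,0,.574])
    r=Y*R.from_matrix(np.c_[ax,np.cross(az,ax),az])
    g=np.array([C[0],C[1],z0])+Y.apply([-.094,0,.073])
    return g+r.apply([.002-back,0,0]),r      # grasp point lies 2 mm behind TCP
def plan(pt,rt,n,hand):
    p,r,s=tool();w=(rt*r.inv()).as_rotvec();rows=[]
    print('dist mm',(pt-p)*1e3,'rot deg',np.degrees(np.linalg.norm(w)),'tool d mm',r.inv().apply(pt-p)*1e3,'tool rot deg',np.degrees((r.inv()*rt).as_rotvec()))
    for i in range(n):
        d=r.inv().apply((pt-p)/(n-i));q=(r.inv()*rt).as_rotvec()/(n-i)
        t=np.round(d/.05,2);u=np.round(np.degrees(q)/5,2)
        rows.append([float(x) for x in [*t,*u]]+[hand]);p=p+r.apply(t*.05);r=r*R.from_rotvec(np.radians(u*5))
    for i in range(0,n,10):print(str([rows[i:i+10]]).replace(' ',''))
np.set_printoptions(precision=3,suppress=True)
def st():
    p,r,s=tool();print('t',s['time'],p,r.as_matrix()[:,0],r.as_matrix()[:,1],'op',s['opening'],'F',s['ft_force'],'j',np.round(s['joints'],2))
E
python3 - <<'E'
from h import *
plan(*grasp((.510,-.228),-4.2,.012,.11),18,1)
E
```

```text
dist mm [ 75.038 341.894 -73.721] rot deg 68.04083517684096 tool d mm [  74.284  220.015 -272.089] tool rot deg [-57.334 -31.902  18.018]
[[[0.08,0.24,-0.3,-0.64,-0.35,0.2,1],[0.08,0.26,-0.29,-0.64,-0.35,0.2,1],[0.07,0.27,-0.28,-0.64,-0.36,0.2,1],[0.07,0.29,-0.26,-0.64,-0.35,0.2,1],[0.07,0.3,-0.25,-0.64,-0.36,0.2,1],[0.07,0.31,-0.24,-0.64,-0.35,0.2,1],[0.06,0.33,-0.22,-0.64,-0.36,0.2,1],[0.06,0.34,-0.2,-0.64,-0.35,0.2,1],[0.06,0.35,-0.19,-0.63,-0.36,0.2,1],[0.06,0.35,-0.17,-0.64,-0.35,0.2,1]]]
[[[0.07,0.36,-0.15,-0.63,-0.36,0.2,1],[0.07,0.37,-0.13,-0.64,-0.35,0.2,1],[0.07,0.37,-0.11,-0.63,-0.36,0.2,1],[0.07,0.38,-0.1,-0.64,-0.35,0.2,1],[0.08,0.38,-0.08,-0.63,-0.36,0.2,1],[0.08,0.39,-0.06,-0.64,-0.35,0.2,1],[0.09,0.39,-0.03,-0.63,-0.36,0.2,1],[0.1,0.38,-0.02,-0.64,-0.35,0.2,1]]]
```

```bash
python3 -m inch '[[[0.08,0.24,-0.3,-0.64,-0.35,0.2,1],[0.08,0.26,-0.29,-0.64,-0.35,0.2,1],[0.07,0.27,-0.28,-0.64,-0.36,0.2,1],[0.07,0.29,-0.26,-0.64,-0.35,0.2,1],[0.07,0.3,-0.25,-0.64,-0.36,0.2,1],[0.07,0.31,-0.24,-0.64,-0.35,0.2,1],[0.06,0.33,-0.22,-0.64,-0.36,0.2,1],[0.06,0.34,-0.2,-0.64,-0.35,0.2,1],[0.06,0.35,-0.19,-0.63,-0.36,0.2,1],[0.06,0.35,-0.17,-0.64,-0.35,0.2,1]]]'
python3 -c "
from h import *
st();plan(*grasp((.510,-.228),-4.2,.012,.11),10,1)"
```

```text
time: 1.1
tcp_pos: [0.3193, -0.3602, 0.1991]
tcp_rot: [0.243, 1.214, -0.28]
ft_force: [0.4, 0.2, 1.4]
opening: 1.0
t 1.1 [ 0.319 -0.36   0.199] [ 0.335 -0.096 -0.937] [0.485 0.87  0.084] op 0.9997079640230438 F [0.417 0.237 1.439] j [-1.15 -0.47  2.17  0.29  1.22 -0.7 ]
dist mm [ 35.138 143.621 -25.662] rot deg 28.952665221326637 tool d mm [ 21.976 139.906 -49.635] tool rot deg [-24.351 -13.858   7.295]
[[[0.04,0.28,-0.1,-0.49,-0.28,0.15,1],[0.05,0.28,-0.09,-0.49,-0.28,0.15,1],[0.05,0.29,-0.08,-0.49,-0.28,0.14,1],[0.05,0.29,-0.07,-0.49,-0.28,0.15,1],[0.05,0.29,-0.05,-0.49,-0.28,0.15,1],[0.05,0.29,-0.04,-0.48,-0.27,0.14,1],[0.06,0.29,-0.03,-0.49,-0.28,0.15,1],[0.06,0.29,-0.02,-0.48,-0.27,0.14,1],[0.06,0.3,-0.01,-0.49,-0.28,0.15,1],[0.07,0.29,-0.0,-0.48,-0.27,0.14,1]]]
```

```bash
python3 -m inch '[[[0.04,0.28,-0.1,-0.49,-0.28,0.15,1],[0.05,0.28,-0.09,-0.49,-0.28,0.15,1],[0.05,0.29,-0.08,-0.49,-0.28,0.14,1],[0.05,0.29,-0.07,-0.49,-0.28,0.15,1],[0.05,0.29,-0.05,-0.49,-0.28,0.15,1],[0.05,0.29,-0.04,-0.48,-0.27,0.14,1],[0.06,0.29,-0.03,-0.49,-0.28,0.15,1],[0.06,0.29,-0.02,-0.48,-0.27,0.14,1],[0.06,0.3,-0.01,-0.49,-0.28,0.15,1],[0.07,0.29,0,-0.48,-0.27,0.14,1]]]'
python3 -c "
from h import *
import cv2
st();plan(*grasp((.510,-.228),-4.2,.012,.11),1,1);cv2.imwrite('pics/w1.png',ctrl.capture('wrist'))"
```

```text
time: 2.1
tcp_pos: [0.3525, -0.2064, 0.1656]
tcp_rot: [0.002, 0.956, -0.052]
ft_force: [-0.4, 0.1, -0.1]
opening: 1.002
t 2.1 [ 0.353 -0.206  0.166] [ 0.576 -0.03  -0.817] [0.054 0.999 0.001] op 1.0017709557079684 F [-0.387  0.118 -0.066] j [-1.04 -0.89  2.51  0.54  1.21 -1.11]
dist mm [  1.886 -10.171   7.873] rot deg 1.1046158222618363 tool d mm [ -5.035 -10.042   6.542] tool rot deg [ 0.836  0.224 -0.687]
[[[-0.1,-0.2,0.13,0.17,0.04,-0.14,1]]]
```

View pics/w1.png

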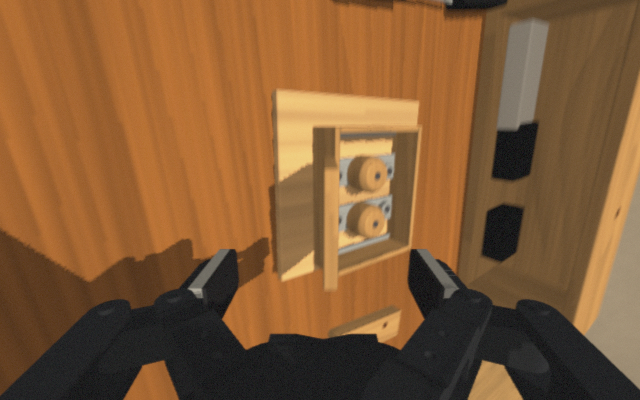

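```bash
python3 - <<'E'
from h import *
for uv in[(331,167),(331,289)]:print(wray(uv,.104))
for uv in[(315,128),(421,126),(411,246),(336,274)]:print('rim',wray(uv,.052))
plan(*grasp((.510,-.228),-4.2,.012,.0),8,1)
E
```

```text
[ 0.404 -0.17   0.104]
[ 0.399 -0.268  0.104]
rim [ 0.426 -0.145  0.052]
rim [ 0.573 -0.153  0.052]
rim [ 0.566 -0.303  0.052]
rim [ 0.443 -0.297  0.052]
dist mm [ 65.062 -16.588 -80.618] rot deg 1.2609542546532049 tool d mm [103.79  -13.475   7.322] tool rot deg [ 0.893  0.189 -0.87 ]
[[[0.26,-0.03,0.02,0.02,0.0,-0.02,1],[0.26,-0.03,0.02,0.02,0.01,-0.02,1],[0.26,-0.03,0.02,0.02,0.0,-0.02,1],[0.26,-0.03,0.02,0.02,0.01,-0.02,1],[0.26,-0.03,0.02,0.02,0.0,-0.02,1],[0.26,-0.04,0.02,0.03,0.01,-0.02,1],[0.26,-0.03,0.02,0.02,0.0,-0.03,1],[0.26,-0.04,0.01,0.03,0.01,-0.02,1]]]
```

The wrist view agrees: handle top edge runs (331,167) to (331,289), which puts its middle at (0.402, -0.219). I'll go down the slope.

```bash
python3 -m inch '[[[0.26,-0.03,0.02,0.02,0,-0.02,1],[0.26,-0.03,0.02,0.02,0.01,-0.02,1],[0.26,-0.03,0.02,0.02,0,-0.02,1],[0.26,-0.03,0.02,0.02,0.01,-0.02,1],[0.26,-0.03,0.02,0.02,0,-0.02,1],[0.26,-0.03,0.02,0.02,0.01,-0.02,1],[0.2,-0.03,0.02,0.02,0,-0.02,1]]]'
python3 -c "
from h import *
st();plan(*grasp((.510,-.227),-4.0,.012,.0),2,1)"
```

```text
time: 2.85
tcp_pos: [0.409, -0.2205, 0.0935]
tcp_rot: [-0.006, 0.96, -0.08]
ft_force: [-0.3, -0.2, 0.4]
opening: 1.0
t 2.85 [ 0.409 -0.221  0.093] [ 0.571 -0.046 -0.819] [ 0.075  0.997 -0.003] op 0.9998836817446977 F [-0.251 -0.151  0.401] j [-0.9  -0.54  2.45  0.58  0.87 -1.13]
dist mm [  8.362   0.014 -10.113] rot deg 0.3546645549787414 tool d mm [13.064  0.675  1.036] tool rot deg [-0.122 -0.051  0.329]
[[[0.13,0.01,0.01,-0.01,-0.01,0.03,1],[0.13,0.0,0.01,-0.01,-0.0,0.04,1]]]
```

```bash
python3 -m inch '[[[0.13,0.01,0.01,0,0,0.03,1],[0.13,0,0.01,0,0,0.03,1],[0,0,0,0,0,0,1]]]' 90; python3 -m inch '[[[0,0,0,0,0,0,-1],[0,0,0,0,0,0,-1],[0,0,0,0,0,0,-1],[0,0,0,0,0,0,-1],[0,0,0,0,0,0,-1],[0,0,0,0,0,0,-1],[0,0,0,0,0,0,-1],[0,0,0,0,0,0,-1]]]' 90
python3 -c "
from h import *
st();p,r,s=tool();plan(p+[0,0,.10],grasp((0,0),-4.0,0)[1],6,-1)"
```

```text
time: 3.15
tcp_pos: [0.4172, -0.2203, 0.0808]
tcp_rot: [0.007, 0.964, -0.066]
ft_force: [-0.1, 0.4, -0.7]
opening: 0.998
time: 3.95
tcp_pos: [0.4172, -0.2212, 0.0826]
tcp_rot: [0.002, 0.962, -0.071]
ft_force: [0.8, 0.2, -1.1]
opening: 0.125
t 3.95 [ 0.417 -0.221  0.083] [ 0.57  -0.041 -0.821] [0.073 0.997 0.001] op 0.1254357357498563 F [ 0.828  0.164 -1.127] j [-0.89 -0.48  2.44  0.6   0.83 -1.14]
dist mm [  0.   0. 100.] rot deg 0.24284083940234188 tool d mm [-82.054   0.119  57.159] tool rot deg [-0.175 -0.164  0.039]
[[[-0.27,0.0,0.19,-0.01,-0.01,0.0,-1],[-0.27,0.0,0.19,-0.0,-0.0,0.0,-1],[-0.28,0.0,0.19,-0.01,-0.01,0.0,-1],[-0.27,0.0,0.19,-0.0,-0.0,0.0,-1],[-0.27,0.0,0.19,-0.01,-0.01,0.0,-1],[-0.28,0.0,0.2,-0.0,-0.0,0.01,-1]]]
```

```bash
python3 -m inch '[[[-0.08,0,0.06,0,0,0,-1],[-0.16,0,0.11,0,0,0,-1],[-0.2,0,0.14,0,0,0,-1],[-0.27,0,0.19,0,0,0,-1],[-0.27,0,0.19,0,0,0,-1],[-0.27,0,0.19,0,0,0,-1],[-0.2,0,0.14,0,0,0,-1],[-0.12,0,0.09,0,0,0,-1],[-0.05,0,0.03,0,0,0,-1]]]' 90
python3 -c "
from h import *
import cv2
st();cv2.imwrite('pics/side2.png',ctrl.capture('side')[60:260,240:460].repeat(3,0).repeat(3,1))
plan(*grasp((.55,.190),6,.115),22,-1)"
```

```text
time: 4.85
tcp_pos: [0.4149, -0.2189, 0.1853]
tcp_rot: [0.01, 0.972, -0.063]
ft_force: [0.4, 0.1, -2.8]
opening: 0.127
t 4.85 [ 0.415 -0.219  0.185] [ 0.563 -0.036 -0.826] [0.071 0.997 0.006] op 0.1271861244668677 F [ 0.37   0.057 -2.807] j [-0.89 -0.66  2.36  0.49  1.06 -0.97]
dist mm [ 42.606 399.235   0.894] rot deg 10.121486549431411 tool d mm [  9.017 401.257  10.784] tool rot deg [-8.484 -0.662  5.479]
[[[0.01,0.36,0.01,-0.08,-0.01,0.05,-1],[0.01,0.36,0.01,-0.08,-0.01,0.05,-1],[0.01,0.36,0.01,-0.08,-0.01,0.05,-1],[0.01,0.37,0.02,-0.08,-0.01,0.05,-1],[0.01,0.36,0.02,-0.08,-0.01,0.05,-1],[0.02,0.36,0.02,-0.08,-0.0,0.05,-1],[0.02,0.36,0.03,-0.08,-0.01,0.05,-1],[0.02,0.36,0.03,-0.08,-0.0,0.05,-1],[0.02,0.36,0.03,-0.08,-0.01,0.05,-1],[0.02,0.36,0.03,-0.08,-0.0,0.05,-1]]]
[[[0.02,0.36,0.04,-0.07,-0.01,0.05,-1],[0.03,0.37,0.04,-0.08,-0.0,0.05,-1],[0.03,0.36,0.04,-0.07,-0.01,0.05,-1],[0.03,0.36,0.04,-0.08,-0.0,0.05,-1],[0.03,0.36,0.04,-0.07,-0.01,0.05,-1],[0.03,0.36,0.05,-0.08,-0.0,0.05,-1],[0.03,0.36,0.05,-0.07,-0.01,0.05,-1],[0.04,0.37,0.05,-0.08,-0.0,0.05,-1],[0.04,0.36,0.05,-0.07,-0.01,0.05,-1],[0.04,0.36,0.06,-0.08,-0.0,0.05,-1]]]
[[[0.04,0.37,0.06,-0.07,-0.01,0.05,-1],[0.04,0.36,0.06,-0.08,-0.0,0.05,-1]]]
```

View pics/side2.png

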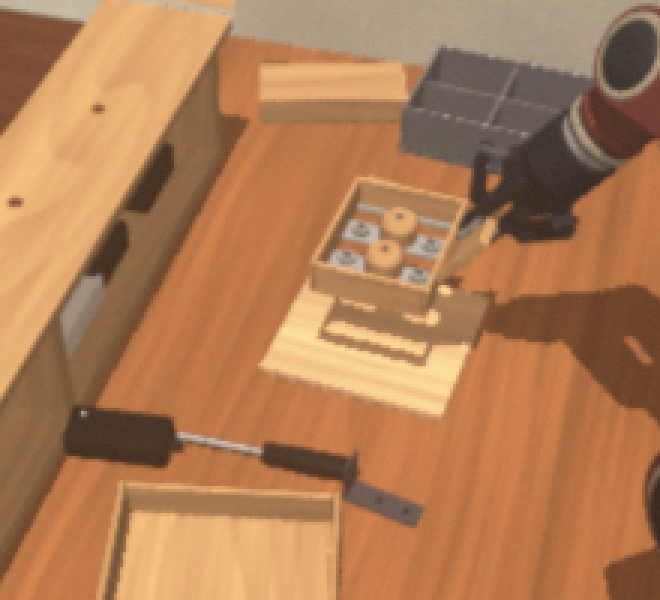

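Sieve is lifted level with all six parts still in it. I'll carry it to the tray with a gentle ramp.

```bash
python3 -m inch '[[[0,0.15,0.01,-0.08,0,0.05,-1],[0.01,0.25,0.01,-0.08,-0.01,0.05,-1],[0.01,0.36,0.01,-0.08,-0.01,0.05,-1],[0.01,0.37,0.02,-0.08,-0.01,0.05,-1],[0.01,0.36,0.02,-0.08,-0.01,0.05,-1],[0.02,0.36,0.02,-0.08,0,0.05,-1],[0.02,0.36,0.03,-0.08,-0.01,0.05,-1],[0.02,0.36,0.03,-0.08,0,0.05,-1],[0.02,0.36,0.03,-0.08,-0.01,0.05,-1],[0.02,0.36,0.03,-0.08,0,0.05,-1]]]' 90
python3 -c "
from h import *
st()
plan(*grasp((.56,.193),11,.115),13,-1)"
```

```text
time: 5.9
tcp_pos: [0.4277, -0.04, 0.1749]
tcp_rot: [0.035, 0.981, 0.046]
ft_force: [0.5, -0.2, -3.5]
opening: 0.131
t 5.9 [ 0.428 -0.04   0.175] [ 0.555  0.026 -0.831] [-0.018  1.     0.019] op 0.1307454565595573 F [ 0.451 -0.215 -3.525] j [-0.43 -0.89  2.49  0.3   1.02 -0.53]
dist mm [ 41.204 215.254  11.508] rot deg 10.120369323711213 tool d mm [ 18.85  214.677  41.506] tool rot deg [-8.865 -1.174  4.738]
[[[0.03,0.33,0.06,-0.14,-0.02,0.07,-1],[0.03,0.33,0.07,-0.14,-0.02,0.07,-1],[0.03,0.33,0.07,-0.14,-0.02,0.07,-1],[0.04,0.33,0.08,-0.14,-0.02,0.07,-1],[0.04,0.33,0.08,-0.13,-0.02,0.07,-1],[0.04,0.32,0.08,-0.14,-0.02,0.07,-1],[0.04,0.32,0.09,-0.13,-0.02,0.08,-1],[0.04,0.32,0.09,-0.14,-0.02,0.07,-1],[0.05,0.32,0.09,-0.13,-0.02,0.08,-1],[0.05,0.32,0.1,-0.14,-0.01,0.07,-1]]]
[[[0.05,0.32,0.1,-0.13,-0.02,0.08,-1],[0.05,0.32,0.11,-0.14,-0.01,0.07,-1],[0.06,0.31,0.11,-0.13,-0.02,0.08,-1]]]
```

```bash
python3 -m inch '[[[0.03,0.33,0.06,-0.14,-0.02,0.07,-1],[0.03,0.33,0.07,-0.14,-0.02,0.07,-1],[0.03,0.33,0.07,-0.14,-0.02,0.07,-1],[0.04,0.33,0.08,-0.14,-0.02,0.07,-1],[0.04,0.33,0.08,-0.13,-0.02,0.07,-1],[0.04,0.32,0.08,-0.14,-0.02,0.07,-1],[0.04,0.32,0.09,-0.13,-0.02,0.08,-1],[0.04,0.32,0.09,-0.14,-0.02,0.07,-1],[0.05,0.32,0.09,-0.13,-0.02,0.08,-1],[0.05,0.32,0.1,-0.14,-0.01,0.07,-1]]]' 90
python3 -m inch '[[[0.05,0.3,0.1,-0.13,-0.02,0.08,-1],[0.05,0.22,0.11,-0.14,-0.01,0.07,-1],[0.03,0.12,0.08,-0.1,-0.02,0.08,-1],[0,0,0,0,0,0,-1]]]'
python3 -c "
from h import *
st()
plan(*grasp((.56,.193),11,.105),4,-1)"
```

```text
time: 6.9
tcp_pos: [0.4468, 0.1447, 0.1686]
tcp_rot: [0.04, 0.986, 0.204]
ft_force: [1.1, -0.1, -2.5]
opening: 0.13
time: 7.3
tcp_pos: [0.4511, 0.1853, 0.1662]
tcp_rot: [0.049, 0.991, 0.258]
ft_force: [-1.1, -0.2, -4.0]
opening: 0.125
t 7.3 [0.451 0.185 0.166] [ 0.529  0.14  -0.837] [-0.216  0.976  0.027] op 0.1253685481385273 F [-1.065 -0.21  -4.035] j [ 0.23 -0.62  2.36  0.02  0.82  0.01]
dist mm [ 17.779 -10.05   10.115] rot deg 2.8285619661468027 tool d mm [ -0.459 -13.369  18.452] tool rot deg [ 0.336 -1.877 -2.089]
[[[-0.0,-0.07,0.09,0.02,-0.09,-0.1,-1],[-0.0,-0.07,0.09,0.02,-0.1,-0.11,-1],[-0.0,-0.06,0.09,0.01,-0.09,-0.1,-1],[-0.0,-0.07,0.1,0.02,-0.1,-0.11,-1]]]
```

```bash
python3 -m inch '[[[0.1,-0.04,0.02,0.02,-0.09,-0.1,-1],[0.13,-0.07,0.02,0.02,-0.1,-0.11,-1],[0.13,-0.06,0.02,0.01,-0.09,-0.1,-1],[0.13,-0.05,0.02,0.02,-0.1,-0.11,-1],[0,0,0,0,0,0,-1]]]' 90
python3 -c "
from h import *
st()
plan(*grasp((.56,.193),12,.075),4,-1)"
```

```text
time: 7.8
tcp_pos: [0.47, 0.1762, 0.1443]
tcp_rot: [-0.003, 0.96, 0.184]
ft_force: [-0.3, 0.2, -3.8]
opening: 0.126
t 7.8 [0.47  0.176 0.144] [ 0.564  0.105 -0.819] [-0.186  0.983 -0.002] op 0.1262182185852358 F [-0.262  0.183 -3.786] j [ 0.22 -0.54  2.36 -0.03  0.71  0.05]
dist mm [-0.798 -2.517  2.1  ] rot deg 1.2953630430794123 tool d mm [-2.435 -2.328  0.177] tool rot deg [-0.998 -0.015  0.826]
[[[-0.01,-0.01,0.0,-0.05,-0.0,0.04,-1],[-0.01,-0.01,0.0,-0.05,-0.0,0.04,-1],[-0.01,-0.01,0.0,-0.05,-0.0,0.04,-1],[-0.02,-0.02,0.0,-0.05,-0.0,0.05,-1]]]
```

```bash
python3 -m inch '[[[0,0.4,0,0,0,0,-1],[0,-0.9,0,0,0,0,-1],[0,0.9,0,0,0,0,-1],[0,-0.9,0,0,0,0,-1],[0,0.9,0,0,0,0,-1],[0,-0.9,0,0,0,0,-1],[0,0.9,0,0,0,0,-1],[0,-0.9,0,0,0,0,-1],[0,0.5,0,0,0,0,-1],[0,0,0,0,0,0,-1]]]' 90
python3 -c "
from h import *
import cv2
st();a=ctrl.capture('side');b=ctrl.capture('scene')
cv2.imwrite('pics/s3.png',np.hstack([cv2.resize(a[170:330,250:390],None,fx=2.8,fy=2.8),cv2.resize(b[90:250,290:430],None,fx=2.8,fy=2.8)]))
plan(*grasp((.56,.193),12,.075),3,-1)"
```

```text
time: 8.8
tcp_pos: [0.4748, 0.1807, 0.1509]
tcp_rot: [-0.004, 0.943, 0.167]
ft_force: [-0.3, 0.9, -2.1]
opening: 0.128
t 8.8 [0.475 0.181 0.151] [ 0.579  0.098 -0.809] [-0.17   0.985 -0.002] op 0.12828844483909868 F [-0.283  0.851 -2.097] j [ 0.24 -0.54  2.35 -0.07  0.7   0.1 ]
dist mm [-5.77  -6.166 -4.49 ] rot deg 2.4079077342512436 tool d mm [-0.304 -5.076 -8.1  ] tool rot deg [-1.659  0.929  1.477]
[[[-0.0,-0.03,-0.05,-0.11,0.06,0.1,-1],[-0.0,-0.04,-0.06,-0.11,0.06,0.1,-1],[-0.01,-0.03,-0.05,-0.11,0.07,0.1,-1]]]
```

View pics/s3.png

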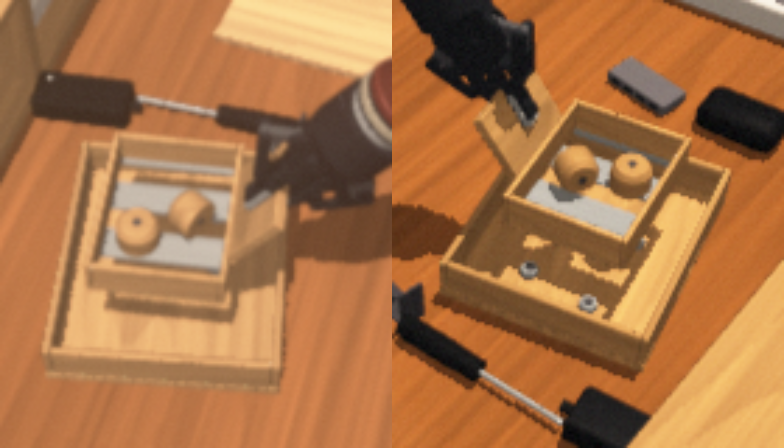

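```bash
python3 -c "
from h import *
import cv2
a=ctrl.capture('wrist');b=ctrl.capture('scene')
cv2.imwrite('pics/s4.png',np.hstack([cv2.resize(a[80:330,300:500],None,fx=2,fy=2),cv2.resize(b[125:200,325:401],(400,500),interpolation=cv2.INTER_CUBIC)]))"
```

```text
(no output)
```

View pics/s4.png

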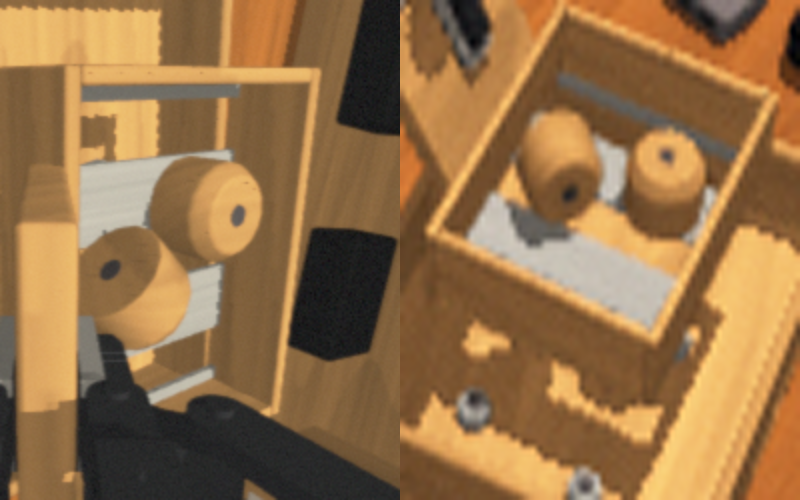

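Three nuts are visible in the tray, at about (473,410), (583,487) and (685,345), and none in the sieve. I'll raise the sieve to find the fourth.

```bash
python3 -m inch '[[[-0.1,-0.03,0.02,-0.11,0.06,0.1,-1],[-0.25,-0.04,0.12,-0.11,0.06,0.1,-1],[-0.32,-0.03,0.18,-0.11,0.07,0.1,-1],[-0.32,0,0.22,0,0,0,-1],[-0.32,0,0.22,0,0,0,-1],[-0.2,0,0.14,0,0,0,-1],[-0.1,0,0.07,0,0,0,-1],[0,0,0,0,0,0,-1]]]' 90
python3 -c "
from h import *
import cv2
st();a=ctrl.capture('side');b=ctrl.capture('scene')
cv2.imwrite('pics/s5.png',np.hstack([cv2.resize(a[150:320,250:390],None,fx=2.8,fy=2.8),cv2.resize(b[70:240,290:430],None,fx=2.8,fy=2.8)]))
plan(*grasp((.56,.193),12,.155),3,-1)"
```

```text
time: 9.8
tcp_pos: [0.4662, 0.1755, 0.2444]
tcp_rot: [0.001, 0.966, 0.219]
ft_force: [-0.0, -0.1, -2.0]
opening: 0.129
t 9.8 [0.466 0.176 0.244] [ 0.555  0.123 -0.823] [-0.216  0.976  0.001] op 0.12885801117060458 F [-0.025 -0.117 -2.039] j [ 0.21 -0.67  2.27  0.01  0.94 -0.01]
dist mm [  3.544  -1.639 -16.2  ] rot deg 0.714899661205601 tool d mm [15.112 -2.378 -6.607] tool rot deg [ 0.345 -0.552 -0.297]
[[[0.1,-0.02,-0.04,0.02,-0.04,-0.02,-1],[0.1,-0.01,-0.05,0.02,-0.04,-0.02,-1],[0.1,-0.02,-0.04,0.03,-0.03,-0.02,-1]]]
```

View pics/s5.png

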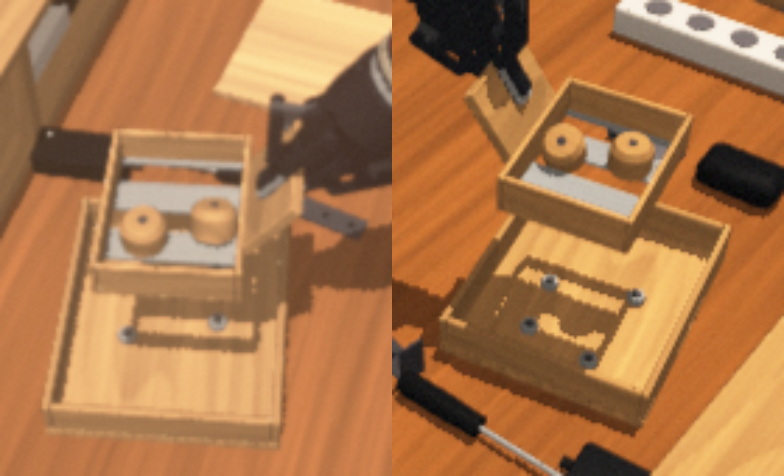

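All four nuts lie in the tray (scene crop (549,283), (636,297), (530,325), (589,359)), and both feet stand in the sieve. Carrying it back.

```bash
cat > b.py <<'E'
from h import *
import sys
dz=float(sys.argv[1]);n=int(sys.argv[2])
st();plan(np.array([.419,-.215,.0826+dz]),grasp((0,0),-4.1,0)[1],n,-1)
E
python3 b.py .12 22
```

```text
t 9.9 [0.466 0.175 0.243] [ 0.553  0.123 -0.824] [-0.216  0.976  0.001] op 0.12798377519924284 F [-0.371  0.049 -2.992] j [ 0.21 -0.67  2.27  0.01  0.94 -0.01]
dist mm [ -46.633 -390.334  -39.962] rot deg 16.56170560978342 tool d mm [ -40.722 -371.129 -129.372] tool rot deg [13.574 -0.554 -9.473]
[[[-0.04,-0.34,-0.12,0.12,-0.01,-0.09,-1],[-0.03,-0.34,-0.11,0.12,-0.0,-0.09,-1],[-0.03,-0.34,-0.11,0.12,-0.0,-0.09,-1],[-0.03,-0.34,-0.11,0.12,-0.01,-0.09,-1],[-0.03,-0.34,-0.1,0.12,-0.0,-0.09,-1],[-0.02,-0.34,-0.1,0.12,-0.01,-0.08,-1],[-0.02,-0.35,-0.1,0.12,-0.0,-0.09,-1],[-0.02,-0.35,-0.09,0.13,-0.01,-0.08,-1],[-0.02,-0.35,-0.09,0.12,-0.0,-0.09,-1],[-0.01,-0.35,-0.08,0.12,-0.01,-0.08,-1]]]
[[[-0.01,-0.35,-0.08,0.13,-0.0,-0.09,-1],[-0.01,-0.35,-0.08,0.12,-0.01,-0.08,-1],[-0.01,-0.35,-0.07,0.13,-0.0,-0.09,-1],[-0.0,-0.35,-0.07,0.12,-0.01,-0.08,-1],[-0.0,-0.35,-0.07,0.13,-0.0,-0.09,-1],[0.0,-0.35,-0.06,0.12,-0.01,-0.08,-1],[0.0,-0.36,-0.06,0.13,-0.0,-0.09,-1],[0.01,-0.36,-0.05,0.12,-0.01,-0.08,-1],[0.01,-0.35,-0.05,0.13,-0.0,-0.09,-1],[0.01,-0.36,-0.05,0.12,-0.01,-0.08,-1]]]
[[[0.01,-0.36,-0.04,0.13,-0.0,-0.09,-1],[0.02,-0.35,-0.04,0.12,-0.01,-0.08,-1]]]
```

```bash
python3 -m inch '[[[-0.02,-0.15,-0.05,0.12,-0.01,-0.09,-1],[-0.03,-0.28,-0.09,0.12,0,-0.09,-1],[-0.03,-0.34,-0.11,0.12,0,-0.09,-1],[-0.03,-0.34,-0.11,0.12,-0.01,-0.09,-1],[-0.03,-0.34,-0.1,0.12,0,-0.09,-1],[-0.02,-0.34,-0.1,0.12,-0.01,-0.08,-1],[-0.02,-0.35,-0.1,0.12,0,-0.09,-1],[-0.02,-0.35,-0.09,0.13,-0.01,-0.08,-1],[-0.02,-0.35,-0.09,0.12,0,-0.09,-1],[-0.01,-0.35,-0.08,0.12,-0.01,-0.08,-1]]]' 90
python3 b.py .12 13
```

```text
time: 10.9
tcp_pos: [0.4389, 0.0032, 0.2107]
tcp_rot: [-0.008, 0.986, 0.076]
ft_force: [-0.2, -0.2, -3.0]
opening: 0.125
t 10.9 [0.439 0.003 0.211] [ 0.55   0.042 -0.834] [-0.082  0.997 -0.004] op 0.12538324791744734 F [-0.234 -0.198 -2.955] j [-0.28 -0.87  2.42  0.22  1.05 -0.42]
dist mm [ -19.91  -218.189   -8.067] rot deg 8.94566309696553 tool d mm [ -13.367 -215.778  -36.456] tool rot deg [ 7.421 -1.503 -4.764]
[[[-0.02,-0.33,-0.06,0.11,-0.02,-0.07,-1],[-0.02,-0.33,-0.05,0.11,-0.02,-0.07,-1],[-0.02,-0.33,-0.05,0.11,-0.02,-0.07,-1],[-0.01,-0.33,-0.05,0.12,-0.02,-0.07,-1],[-0.01,-0.34,-0.04,0.11,-0.02,-0.07,-1],[-0.01,-0.34,-0.04,0.12,-0.03,-0.08,-1],[-0.01,-0.34,-0.04,0.11,-0.02,-0.07,-1],[-0.01,-0.33,-0.03,0.12,-0.03,-0.08,-1],[-0.0,-0.34,-0.03,0.11,-0.02,-0.07,-1],[-0.0,-0.34,-0.03,0.12,-0.03,-0.08,-1]]]
[[[-0.0,-0.33,-0.02,0.11,-0.02,-0.07,-1],[-0.0,-0.34,-0.02,0.12,-0.03,-0.08,-1],[0.0,-0.33,-0.01,0.11,-0.02,-0.07,-1]]]
```

```bash
python3 -m inch '[[[-0.02,-0.33,-0.06,0.11,-0.02,-0.07,-1],[-0.02,-0.33,-0.05,0.11,-0.02,-0.07,-1],[-0.02,-0.33,-0.05,0.11,-0.02,-0.07,-1],[-0.01,-0.33,-0.05,0.12,-0.02,-0.07,-1],[-0.01,-0.34,-0.04,0.11,-0.02,-0.07,-1],[-0.01,-0.34,-0.04,0.12,-0.03,-0.08,-1],[-0.01,-0.34,-0.04,0.11,-0.02,-0.07,-1],[-0.01,-0.33,-0.03,0.12,-0.03,-0.08,-1],[0,-0.34,-0.03,0.11,-0.02,-0.07,-1],[0,-0.34,-0.03,0.12,-0.03,-0.08,-1]]]' 90
python3 -m inch '[[[0,-0.28,-0.02,0.11,-0.02,-0.07,-1],[0,-0.16,-0.02,0.12,-0.03,-0.08,-1],[0,-0.08,-0.01,0.11,-0.02,-0.07,-1],[0,0,0,0,0,0,-1]]]'
python3 b.py .015 9
```

```text
time: 11.9
tcp_pos: [0.4137, -0.1751, 0.1892]
tcp_rot: [-0.006, 0.983, -0.055]
ft_force: [0.6, 0.5, -2.4]
opening: 0.132
time: 12.3
tcp_pos: [0.407, -0.2039, 0.1834]
tcp_rot: [-0.003, 0.983, -0.096]
ft_force: [-0.5, 1.2, -2.0]
opening: 0.129
t 12.3 [ 0.407 -0.204  0.183] [ 0.552 -0.053 -0.832] [ 0.094  0.996 -0.001] op 0.12867240012019363 F [-0.486  1.215 -1.954] j [-0.86 -0.72  2.39  0.45  1.07 -0.9 ]
dist mm [ 12.024 -11.097 -85.756] rot deg 1.8686578470567918 tool d mm [ 78.591  -9.797 -36.734] tool rot deg [-1.022 -1.347  0.797]
[[[0.17,-0.02,-0.08,-0.02,-0.03,0.02,-1],[0.17,-0.02,-0.08,-0.02,-0.03,0.02,-1],[0.18,-0.02,-0.08,-0.02,-0.03,0.02,-1],[0.17,-0.02,-0.08,-0.02,-0.03,0.02,-1],[0.18,-0.02,-0.09,-0.02,-0.03,0.02,-1],[0.17,-0.03,-0.08,-0.03,-0.03,0.01,-1],[0.17,-0.02,-0.09,-0.02,-0.03,0.02,-1],[0.18,-0.03,-0.09,-0.03,-0.03,0.01,-1],[0.17,-0.02,-0.08,-0.02,-0.03,0.02,-1]]]
```

```bash
python3 -m inch '[[[0.1,-0.02,-0.04,-0.02,-0.03,0.02,-1],[0.17,-0.02,-0.08,-0.02,-0.03,0.02,-1],[0.18,-0.02,-0.08,-0.02,-0.03,0.02,-1],[0.17,-0.02,-0.08,-0.02,-0.03,0.02,-1],[0.18,-0.02,-0.09,-0.02,-0.03,0.02,-1],[0.17,-0.03,-0.08,-0.03,-0.03,0.01,-1],[0.17,-0.02,-0.09,-0.02,-0.03,0.02,-1],[0.14,-0.03,-0.07,-0.03,-0.03,0.01,-1],[0,0,0,0,0,0,-1]]]' 90
python3 -c "
from h import *
import cv2
a=ctrl.capture('side');b=ctrl.capture('scene')
cv2.imwrite('pics/s6.png',np.hstack([cv2.resize(a[120:220,320:420],None,fx=4,fy=4,interpolation=cv2.INTER_CUBIC),cv2.resize(b[195:325,180:310],(400,400),interpolation=cv2.INTER_CUBIC)]))"; python3 b.py 0 4
```

```text
time: 13.2
tcp_pos: [0.4175, -0.2118, 0.1048]
tcp_rot: [0.003, 0.963, -0.067]
ft_force: [0.1, -0.5, -2.5]
opening: 0.127
t 13.3 [ 0.418 -0.212  0.106] [ 0.571 -0.04  -0.82 ] [0.069 0.998 0.   ] op 0.12674316543664388 F [ 0.148 -0.442 -2.294] j [-0.87 -0.55  2.44  0.56  0.88 -1.08]
dist mm [  1.059  -2.691 -23.768] rot deg 0.15890484683134437 tool d mm [ 20.198  -2.616 -12.59 ] tool rot deg [ 0.098 -0.095 -0.082]
[[[0.1,-0.01,-0.06,0.0,-0.0,-0.0,-1],[0.1,-0.01,-0.06,0.01,-0.01,-0.01,-1],[0.1,-0.02,-0.07,0.0,-0.0,-0.0,-1],[0.1,-0.01,-0.06,0.01,-0.01,-0.01,-1]]]
```

View pics/s6.png

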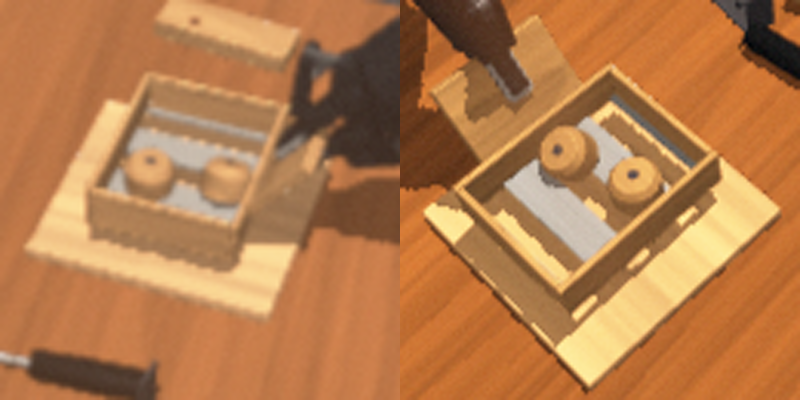

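The sieve hangs level over the middle of the board with both feet in it. I'll lower it in small steps until the force shows contact.

```bash
python3 -m inch '[[[0.09,-0.01,-0.06,0,0,0,-1],[0.09,-0.01,-0.06,0,0,0,-1],[0.08,-0.01,-0.06,0,0,0,-1],[0.06,-0.01,-0.04,0,0,0,-1],[0,0,0,0,0,0,-1]]]' 90; python3 b.py 0 2
```

```text
time: 13.8
tcp_pos: [0.4189, -0.2156, 0.0876]
tcp_rot: [-0.005, 0.958, -0.074]
ft_force: [-0.1, 0.8, -2.0]
opening: 0.133
t 13.8 [ 0.419 -0.216  0.088] [ 0.574 -0.042 -0.818] [ 0.069  0.998 -0.003] op 0.13281386079526325 F [-0.067  0.8   -2.007] j [-0.87 -0.5   2.44  0.59  0.84 -1.12]
dist mm [ 0.098  0.607 -5.026] rot deg 0.2282365287814405 tool d mm [ 4.142  0.627 -2.845] tool rot deg [0.195 0.092 0.075]
[[[0.04,0.01,-0.03,0.02,0.01,0.01,-1],[0.04,0.0,-0.03,0.02,0.01,0.01,-1]]]
```

```bash
python3 -m inch '[[[0.04,0,-0.03,0,0,0,-1],[0.04,0,-0.03,0,0,0,-1],[0.02,0,-0.02,0,0,0,-1],[0,0,0,0,0,0,-1]]]' 90; python3 b.py 0 2
```

```text
time: 14.2
tcp_pos: [0.4195, -0.2164, 0.0826]
tcp_rot: [-0.007, 0.955, -0.076]
ft_force: [-1.0, -0.0, -2.8]
opening: 0.129
t 14.2 [ 0.419 -0.216  0.083] [ 0.576 -0.044 -0.816] [ 0.07   0.998 -0.004] op 0.12876240201462474 F [-1.007 -0.015 -2.786] j [-0.87 -0.49  2.44  0.6   0.82 -1.14]
dist mm [-0.489  1.444  0.023] rot deg 0.3606888541480476 tool d mm [-0.364  1.406 -0.463] tool rot deg [0.216 0.253 0.139]
[[[-0.0,0.01,-0.0,0.02,0.03,0.01,-1],[-0.01,0.02,-0.01,0.02,0.02,0.02,-1]]]
```

```bash
for i in 1 2; do python3 -m inch '[[[0.03,0,-0.02,0,0,0,-1],[0,0,0,0,0,0,-1]]]' 90; done; python3 -m inch '[[[0.03,0,-0.02,0,0,0,-1],[0,0,0,0,0,0,-1]]]' 90
```

```text
time: 14.4
tcp_pos: [0.4205, -0.2172, 0.0826]
tcp_rot: [-0.009, 0.952, -0.078]
ft_force: [-1.1, -0.8, -1.4]
opening: 0.125
time: 14.6
tcp_pos: [0.4215, -0.2179, 0.0824]
tcp_rot: [-0.01, 0.95, -0.079]
ft_force: [-0.1, -0.1, -1.8]
opening: 0.131
time: 14.8
tcp_pos: [0.4226, -0.2186, 0.0823]
tcp_rot: [-0.011, 0.947, -0.08]
ft_force: [-0.6, 0.6, -1.6]
opening: 0.127
```

```bash
python3 -m inch '[[[0.06,0.01,-0.06,0.02,0.1,0.01,-1],[0,0,0,0,0,0,-1]]]' 90; python3 -m inch '[[[0.06,0.01,-0.06,0.02,0.1,0.01,-1],[0,0,0,0,0,0,-1]]]' 90;  python3 b.py 0 2
```

```text
time: 15.0
tcp_pos: [0.4245, -0.2202, 0.0829]
tcp_rot: [-0.013, 0.948, -0.083]
ft_force: [-0.0, 0.3, -4.1]
opening: 0.128
time: 15.2
tcp_pos: [0.4261, -0.2216, 0.0827]
tcp_rot: [-0.014, 0.951, -0.086]
ft_force: [-0.2, 0.8, -2.7]
opening: 0.131
t 15.2 [ 0.426 -0.222  0.083] [ 0.579 -0.05  -0.814] [ 0.074  0.997 -0.008] op 0.13061567682829991 F [-0.152  0.829 -2.685] j [-0.87 -0.46  2.43  0.6   0.8  -1.14]
dist mm [-7.102  6.554 -0.126] rot deg 0.6890416854045263 tool d mm [-4.333  6.011 -6.206] tool rot deg [0.153 0.471 0.48 ]
[[[-0.04,0.06,-0.06,0.02,0.05,0.05,-1],[-0.05,0.06,-0.06,0.01,0.04,0.05,-1]]]
```

```bash
python3 -m inch '[[[0,0,0,0,0,0,-1],[0,0,0,0,0,0,-1],[0,0,0,0,0,0,-1]]]' 90;  python3 - <<'E'
from h import *
s=ctrl.get_state();print(s['moment'],s['effort'],s['joint_velocities'])
E
python3 -m inch '[[[-0.1,0.1,-0.07,0,0,0,-1],[0,0,0,0,0,0,-1]]]' 90;python3 -m inch '[[[0.15,0,-0.1,0,0,0,-1],[0,0,0,0,0,0,-1]]]' 90
python3 b.py 0 2
```

```text
time: 15.5
tcp_pos: [0.426, -0.222, 0.0824]
tcp_rot: [-0.015, 0.951, -0.088]
ft_force: [-2.1, -0.2, 3.0]
opening: 0.13
[0.34  0.347 0.013] [  0.475 -13.343 -32.602   1.059  -1.01   -0.114] [-0.002  0.003  0.     0.002 -0.002 -0.005]
time: 15.7
tcp_pos: [0.4195, -0.2154, 0.0823]
tcp_rot: [-0.012, 0.954, -0.085]
ft_force: [-1.4, 1.0, 2.5]
opening: 0.131
time: 15.9
tcp_pos: [0.4255, -0.2201, 0.0835]
tcp_rot: [-0.023, 0.938, -0.095]
ft_force: [-0.2, 0.5, -3.3]
opening: 0.127
t 15.9 [ 0.425 -0.22   0.084] [ 0.589 -0.056 -0.806] [ 0.076  0.997 -0.014] op 0.12705548861679491 F [-0.208  0.51  -3.319] j [-0.87 -0.47  2.44  0.62  0.8  -1.15]
dist mm [-6.462  5.071 -0.939] rot deg 1.466938675005281 tool d mm [-3.33   4.578 -6.026] tool rot deg [0.244 1.215 0.784]
[[[-0.03,0.05,-0.06,0.02,0.12,0.08,-1],[-0.04,0.04,-0.06,0.03,0.12,0.08,-1]]]
```

```bash
python3 -m inch '[[[-0.03,0.05,-0.06,0.02,0.12,0.08,-1],[-0.04,0.04,-0.06,0.03,0.12,0.08,-1],[0,0,0,0,0,0,-1],[0,0,0,0,0,0,-1],[0,0,0,0,0,0,-1]]]' 90
python3 b.py 0 2;python3 -m inch '[[[0,0,0,0,0,0,-1],[0,0,0,0,0,0,-1],[0,0,0,0,0,0,-1]]]' 90
```

```text
time: 16.4
tcp_pos: [0.4187, -0.2151, 0.0825]
tcp_rot: [-0.001, 0.96, -0.072]
ft_force: [-0.6, 1.1, 2.7]
opening: 0.127
t 16.4 [ 0.419 -0.215  0.083] [ 0.572 -0.041 -0.819] [ 0.071  0.997 -0.001] op 0.12748116393968476 F [-0.637  1.127  2.692] j [-0.87 -0.49  2.44  0.59  0.83 -1.13]
dist mm [0.304 0.148 0.057] rot deg 0.07414912479876005 tool d mm [0.121 0.169 0.272] tool rot deg [ 0.055 -0.05   0.007]
[[[0.0,0.0,0.0,0.01,-0.0,0.0,-1],[0.0,0.0,0.01,0.0,-0.01,0.0,-1]]]
time: 16.7
tcp_pos: [0.4187, -0.2151, 0.0825]
tcp_rot: [-0.001, 0.96, -0.072]
ft_force: [-0.8, 1.9, 2.9]
opening: 0.128
```

Upward force is steady at 2.8 N and the TCP is at the original grasp height, so the sieve should be standing on the board. I'll check before letting go.

```bash
python3 -c "
from h import *
import cv2
a=ctrl.capture('side');b=ctrl.capture('scene')
cv2.imwrite('pics/s7.png',np.hstack([cv2.resize(a[120:220,320:420],None,fx=4,fy=4,interpolation=cv2.INTER_CUBIC),cv2.resize(b[195:325,180:310],(400,400),interpolation=cv2.INTER_CUBIC)]))"
```

```text
(no output)
```

View pics/s7.png

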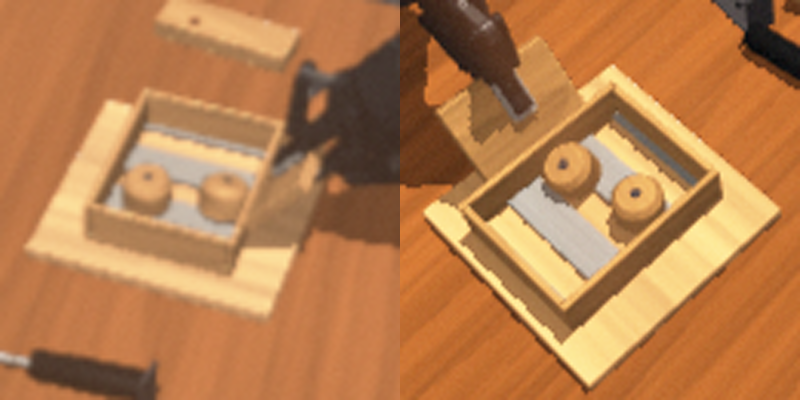

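```bash
python3 - <<'E'
from h import *
P=np.array([ray('scene',((x-400)/3.077+180-.4,y/3.077+195-.4),.052) for x,y in[(612,86),(463,208),(567,308),(718,170)]])
print(P[:,:2],P.mean(0),np.linalg.norm(P-np.roll(P,-1,0),axis=1))
E
python3 -m inch '[[[0,0,0,0,0,0,-0.6],[0,0,0,0,0,0,-0.3],[0,0,0,0,0,0,0],[0,0,0,0,0,0,0.2],[0,0,0,0,0,0,0.2],[0,0,0,0,0,0,0.2]]]'
```

```text
[[ 0.455 -0.145]
 [ 0.447 -0.296]
 [ 0.569 -0.303]
 [ 0.577 -0.149]] [ 0.512 -0.223  0.052] [0.152 0.122 0.154 0.122]
time: 17.4
tcp_pos: [0.4175, -0.2139, 0.0801]
tcp_rot: [0.005, 0.963, -0.067]
ft_force: [0.3, -0.5, -0.3]
opening: 0.6
```

Sieve centre measures (0.512, -0.223) and the board's (0.512, -0.221). I'll retreat straight up the slope.

```bash
python3 -m inch '[[[-0.1,0,0,0,0,0,0.2],[-0.25,0,0,0,0,0,0.2],[-0.3,0,0,0,0,0,0.2],[-0.3,0,0,0,0,0,0.2],[-0.3,0,0,0,0,0,0.2],[-0.3,0,0,0,0,0,0.2],[-0.3,0,0.05,0,0,0,0.2],[-0.3,0,0.1,0,0,0,0.2],[0,0,0,0,0,0,0.2],[0,0,0,0,0,0,0.2]]]'
python3 -c "
from h import *
import cv2
st();a=ctrl.capture('side');b=ctrl.capture('scene')
cv2.imwrite('pics/s8.png',np.hstack([cv2.resize(a[110:310,250:420],(400,470),interpolation=cv2.INTER_CUBIC),cv2.resize(b[120:290,180:420],(400,284),interpolation=cv2.INTER_CUBIC)[:284].copy() if 0 else cv2.copyMakeBorder(cv2.resize(b[120:310,180:420],(400,317),interpolation=cv2.INTER_CUBIC),0,153,0,0,cv2.BORDER_CONSTANT)]))"
```

```text
time: 18.4
tcp_pos: [0.3588, -0.2096, 0.1773]
tcp_rot: [0.002, 0.965, -0.071]
ft_force: [0.3, -0.1, -0.1]
opening: 0.602
t 18.4 [ 0.359 -0.21   0.177] [ 0.568 -0.04  -0.822] [0.072 0.997 0.001] op 0.6020046631632243 F [ 0.305 -0.087 -0.143] j [-1.02 -0.87  2.48  0.52  1.2  -1.06]
```

View pics/s8.png

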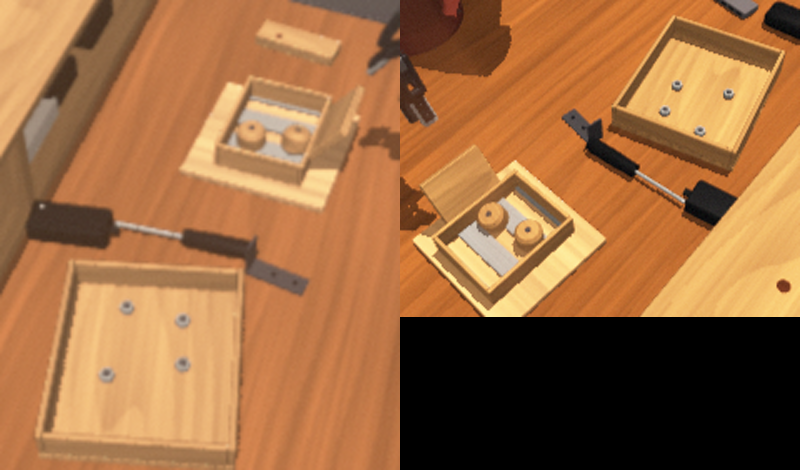

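The last view shows the sieve on its board with both feet in it, all four nuts in the tray, the bystanders in place and the hand clear. Handing in.

```bash
python3 -c "
from plant import ctrl
print(ctrl.hand_in())"
```

```text
the job is handed in; nothing more can be done
None
```

I gripped the sieve by its handle at 90 N and carried it level to the tray. One second of side-to-side shaking dropped all four nuts. I then carried the sieve back, stood it on its board, released it and handed in at about 18.5 s. No verdict was given.

**Final checks:**
- The last pictures show four nuts in the tray, both feet upright in the sieve, and the bystanders in view where they were.
- Before release, the sieve's centre measured (0.512, -0.223) m and the board's (0.512, -0.221) m. The force was a steady +2.8 N upward while it was still held.
- After the retreat the hand was clear of everything, with a force reading near zero.

**What disagreed or went wrong:**
- During the set-down, the force readings between small moves were inconsistent (-4 to +3 N) although the sieve was probably already on the board. My extra downward steps slid the hand a few mm forward and tilted it about 1.5 degrees. I corrected the pose and held until the readings settled.
- One foot tipped over during shaking and was upright again when I next looked.

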